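# Snap the damp box lid shut

### The job

The lid has been laid on the damp box (the frosted plastic tub) but its rim still stands up all round. Press the rim down side by side, on the ribs in the middle of each side, until all four sides have clicked fully shut. Leave the box standing flat where it is, without lifting, tipping or shoving it, and leave the tools lying round it alone.

Things in the scene. Friction and masses are not known exactly. Their poses are not given: they have to be found in the camera images.
- damp_box: Damp box: loose low tub of frosted plastic, off-white snap lid, about 1.6 kg, on the table. Lid 210 mm along its x, 160 mm along its y, rim top 88 mm above the table when shut. Origin: centre of the underside, z up. Lid: fixed recessed panel (146x96 mm, top 84 mm high) and round it four rim sections, one a side, 32 mm wide, mitred at the corners, hinged to the panel at their inner edge
- rim_back (a joint): Rim section on the short side at the box's own +x: 0 = standing up (outer edge 6 mm high), 0.19 rad = clicked shut (level, top 88 mm above the table). Snaps over a dead point at 0.11 rad and stays at either end. Pressed down at its ribs it takes about 7 N to start, less farther on, then stops hard at 0.19 and stays down. It starts up (0)
- rim_back_ribs (a point): The place to press on that section: centre of three small moulded ribs (30 mm long, along the edge) in the middle of the short side at the box's own +x, on its upper face, 20 mm outward from its hinge line and 12 mm inside the outer edge. Moves with the section. Its x axis points outward across the rim (sloping up while the section stands), y along the rim
- rim_left (a joint): Rim section on the long side at its +y: 0 = standing up (outer edge 6 mm high), 0.19 rad = clicked shut (level, top 88 mm above the table). Snaps over a dead point at 0.11 rad and stays at either end. Pressed down at its ribs it takes about 7 N to start, less farther on, then stops hard at 0.19 and stays down. It starts up (0)
- rim_left_ribs (a point): The place to press on that section: centre of three small moulded ribs (30 mm long, along the edge) in the middle of the long side at its +y, on its upper face, 20 mm outward from its hinge line and 12 mm inside the outer edge. Moves with the section. Its x axis points outward across the rim (sloping up while the section stands), y along the rim
- rim_front (a joint): Rim section on the short side at its -x: 0 = standing up (outer edge 6 mm high), 0.19 rad = clicked shut (level, top 88 mm above the table). Snaps over a dead point at 0.11 rad and stays at either end. Pressed down at its ribs it takes about 7 N to start, less farther on, then stops hard at 0.19 and stays down. It starts up (0)
- rim_front_ribs (a point): The place to press on that section: centre of three small moulded ribs (30 mm long, along the edge) in the middle of the short side at its -x, on its upper face, 20 mm outward from its hinge line and 12 mm inside the outer edge. Moves with the section. Its x axis points outward across the rim (sloping up while the section stands), y along the rim
- rim_right (a joint): Rim section on the long side at its -y: 0 = standing up (outer edge 6 mm high), 0.19 rad = clicked shut (level, top 88 mm above the table). Snaps over a dead point at 0.11 rad and stays at either end. Pressed down at its ribs it takes about 7 N to start, less farther on, then stops hard at 0.19 and stays down. It starts up (0)
- rim_right_ribs (a point): The place to press on that section: centre of three small moulded ribs (30 mm long, along the edge) in the middle of the long side at its -y, on its upper face, 20 mm outward from its hinge line and 12 mm inside the outer edge. Moves with the section. Its x axis points outward across the rim (sloping up while the section stands), y along the rim
- sprig_mould: Bystander near the box: plaster sprig mould, white block 52x70x31 mm with a round hollow in its top; origin at the centre of its underside. To be left alone
- stamp_1: Bystander near the box: wooden pattern stamp, standing, 19x19x54 mm; origin at the centre of its underside. To be left alone
- stamp_2: Bystander near the box: terracotta pattern stamp, standing, 19x19x54 mm; origin at the centre of its underside. To be left alone
- marker: Bystander near the box: marker pen lying flat, 17x135x16 mm; origin at the centre of its underside. To be left alone
- rib_wood: Bystander near the box: wooden kidney rib lying flat, 39x105x9 mm; origin at the centre of its underside. To be left alone
- brush_flat: Bystander near the box: flat wash brush lying flat, 184x28x13 mm; origin at the centre of its underside. To be left alone

How it is judged:
At the end, for the whole second after the job is handed in: all four rim sections shut (each joint above 0.16 rad: its edge within 1 mm of level), the box flat on the table (under 0.05 rad of tilt), at rest, and within 40 mm of where it stood (value of joint each of rim_back, rim_left, rim_front, rim_right above 0.16 rad and height (world z) of damp_box below 0.005 m and angle between damp_box's own z axis and vertical below 0.05 rad and distance of damp_box from where it was at the start of the episode below 0.04 m and linear speed of damp_box below 0.02 m/s); the robot touches nothing.
It fails at once if the box is lifted off the table (height (world z) of damp_box above 0.012 m).
It fails at once if the box is tipped (angle between damp_box's own z axis and vertical above 0.15 rad).
It fails at once if the box is shoved more than 40 mm (distance of damp_box from where it was at the start of the episode above 0.04 m).
It fails at once if a bystander is moved more than 30 mm or knocked over (distance of any of sprig_mould, stamp_1, stamp_2, marker, rib_wood, brush_flat from where it was at the start of the episode above 0.03 m or angle between any of stamp_1, stamp_2's own z axis and vertical above 0.5 rad).
It also fails if it takes over 45 s, if anything falls off the work surface, if the arm or the gripper's body presses on something with over 40 N, if the wrist force passes 120 N, or if a joint passes its speed limit or range.

### The arm

A 6-joint arm with a two-finger parallel gripper is mounted at the origin on a cart in front of the work surface, level with it; the furniture and walls round the work are solid. World frame = base frame: x ahead of the robot, y to its left, z up, the work surface at z = 0. Lengths are in m, angles in rad, forces in N, time in s.
With the tool pointing down it reaches from about 0.25 to 0.8 m from the base axis. Payload 8.5 kg.
Tool frame: the origin (TCP) lies on the mounting face of the last link; the fingertips stand 173 mm ahead of it and the grasp point (between the pads) lies 155 mm ahead of it; z points along the fingers, y is the direction in which the jaws open and shut (so a half turn about z gives the same grasp; the last joint's range is limited). The gripper opens to 85 mm and grips with 20 to 120 N. Pads are 22 mm wide; open, the fingers measure 114 mm over their backs; the gripper's body (76 mm by 85 mm) begins 54 mm behind the grasp point. The pads swing forward as they close: fully open they stand 13 mm farther back than shut.
Start: joints at [1.109, 0.238, -0.013, 1.319, 0, 1.571], TCP at [0.234, 0.47, 0.405] pointing down, gripper open.
Joint ranges: [-2.66, 2.66], [-1.03, 1.9], [-1.14, 1.46], [-1.82, 2.27], [-1.45, 1.34], [-3.14, 3.14]. Speed limits (rad/s): [2.22, 2.22, 2.79, 3.14, 3.14, 3.14].

### API

Orientations are given as a 3x3 rotation matrix whose columns are the frame's x, y, z axes.
In Python, from plant import get_state, camera, camera_params, hand_in gives the robot as it stands.
- The arm moves only by the tool step_arm, never from a script. Its argument "targets" is a list of rows, each an object with "xyz": the shift along the world's x, y, z in units of 50 mm (1.0 is 50 mm), a list of three; "twist": the turn about the world's z in units of 10 degrees (1.0 is 10 degrees). In form: [{"xyz": [tx, ty, tz], "twist": twist}, ...]. A call has 1 to 8 rows; each row shifts and turns the commanded pose from where the row before left it; what a row does not reach is not made up. A row lasts 1/8 s, in which the tool goes at most 62.5 mm and 10.7 degrees, less where a joint would pass 70% of its speed; a pose out of reach is approached as far as the arm can. A call is refused whole if a number of a shift passes 1 or a number of a turn 1, either way. A call with a gripper value outside its range is refused whole. "fingers" is the closure, from 0 (fully open) to 1 (shut), set as the call begins (left out, the last holds). The fingers move at their own pace and stop on an object; "grip_force" is the grip in N (left out, the last holds). Time passes only in rows, so rows that do not move let the fingers close. It gives the time, the measured TCP pose, the force and the opening at its end, in the units of the state.
- get_state(): the state, without advancing time (a new reading comes with each control period).
- camera(name): name is "side" or "top"; returns the picture (400x640x3 uint8, blue, green, red); there is no depth.
- camera_params(name): a dict with "camera_matrix" (3x3 intrinsics, pixels), "k1" (the pictures are not rectified: a ray, as slopes to the right and down, at radius r is drawn at 1 + k1 r^2 times it, then the intrinsics apply), "eye" and "orientation" of the camera in the world. Camera axes: x right, y down, z forward; pixel columns grow to the right and rows downward; lengths in m; the calibration is good to about 2 mm. A picture is of the moment at which its call begins. camera_params takes no time and is no camera call.
- hand_in(): hands the job in, once; it reports no verdict.
The state is a dict: "time_s": time; "joints": joint angles; "joint_velocities": joint speeds; "tau": joint torques, N m; "eef_pos": TCP position; "orientation": TCP orientation; "wrist_force": force on the tool from outside, world axes, zero at the start; "moment": the same for the moment, N m; "grip_width": finger opening in m.
Only numpy, scipy, OpenCV 4.12 (cv2) and the standard library are available. Lean on these libraries where they do the work, as an engineer would, in place of code of your own. Each camera call takes 0.05 s, during which the arm holds its last target.

## Working session

There is one attempt and no reset: what is moved stays moved. The work goes in short steps, Python scripts to look and compute and a tool call to move; the robot and the scene stay as the last step left them, time stands still between calls to the robot, and variables do not carry over. Pictures are saved under pics/ and viewed, and the job is handed in when it is done.

Besides the shell and the picture viewer there is one more tool, called by a JSON object that holds its "method" and its "body". step_arm: Moves the arm, as the interface text tells. Its arguments: {"type":"object","properties":{"targets":{"type":"array","items":{"type":"object","properties":{"xyz":{"type":"array","items":{"type":"number"}},"twist":{"type":"number"}}}},"fingers":{"type":"number"},"grip_force":{"type":"number"}},"required":["targets"]}

```bash
mkdir -p pics; python3 - <<'E'
from plant import *
import cv2
for n in("top","side"):
    cv2.imwrite(f"pics/{n}0.png",camera(n)); print(n,camera_params(n))
print(get_state())
E
```

```text
top {'camera_matrix': array([[422.04842703,   0.        , 316.70125991],
       [  0.        , 422.04842703, 203.6315394 ],
       [  0.        ,   0.        ,   1.        ]]), 'k1': -0.07361941732646622, 'eye': array([0.41830078, 0.02285247, 1.0248241 ]), 'orientation': array([[-0.02469675, -0.98765113,  0.15471043],
       [-0.99969415,  0.02460023, -0.00253859],
       [-0.00129867, -0.15472581, -0.9879566 ]])}
side {'camera_matrix': array([[456.83624357,   0.        , 319.11319512],
       [  0.        , 456.83624357, 202.44192721],
       [  0.        ,   0.        ,   1.        ]]), 'k1': -0.009487244298515787, 'eye': array([0.17607762, 0.91956096, 0.58864495]), 'orientation': array([[-0.91914774, -0.16309842,  0.3585615 ],
       [-0.39337817,  0.42747058, -0.81395486],
       [-0.02051974, -0.88919503, -0.45706798]])}
{'time_s': 0.1, 'joints': array([ 1.10902451e+00,  2.38732853e-01, -1.41936034e-02,  1.31917595e+00,
       -2.42055281e-05,  1.57079111e+00]), 'joint_velocities': array([ 8.14063066e-05, -1.80452179e-03,  1.10677382e-03,  2.72202508e-04,
       -1.31225868e-03, -3.49114861e-04]), 'tau': array([ 5.56399191e-04, -5.39716387e+01,  3.46999919e+01,  1.33565147e-02,
        5.66496874e-05,  8.64589083e-06]), 'eef_pos': array([0.23384247, 0.46987915, 0.40412621]), 'orientation': array([[-8.95266834e-01,  4.45530002e-01, -5.60234855e-04],
       [ 4.45530353e-01,  8.95266056e-01, -1.18007305e-03],
       [-2.41987001e-05, -1.30608190e-03, -9.99999147e-01]]), 'wrist_force': array([ 0.21119264, -0.01246462, -0.42332609]), 'moment': array([-0.02735995,  0.03033193,  0.00022933]), 'grip_width': 0.08573999709849005}
```

View pics/top0.png

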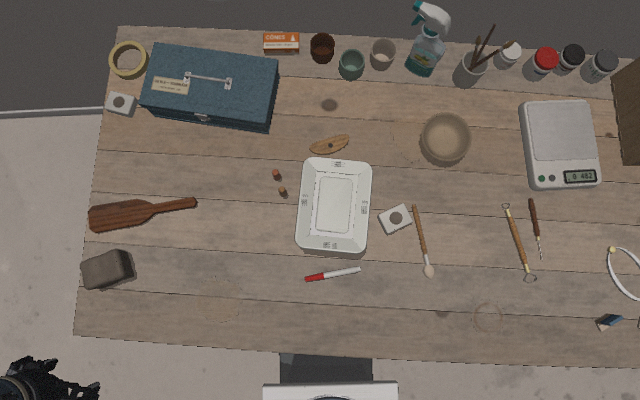

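View pics/side0.png

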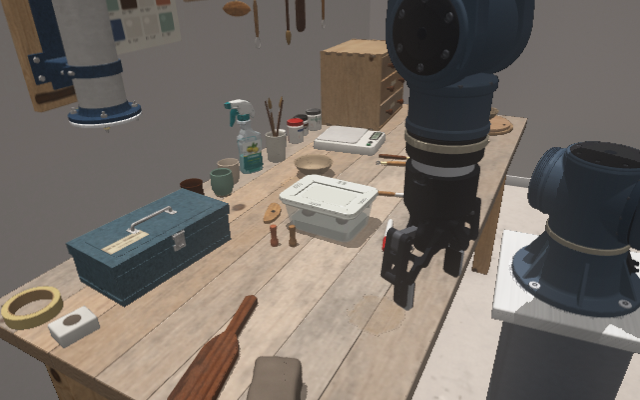

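```bash
python3 - <<'E'
import cv2
i=cv2.imread("pics/top0.png")[110:270,270:450]
cv2.imwrite("pics/c0.png",cv2.resize(i,None,fx=3.7,fy=3.7,interpolation=cv2.INTER_CUBIC))
E
```

```text
(no output)
```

View pics/c0.png

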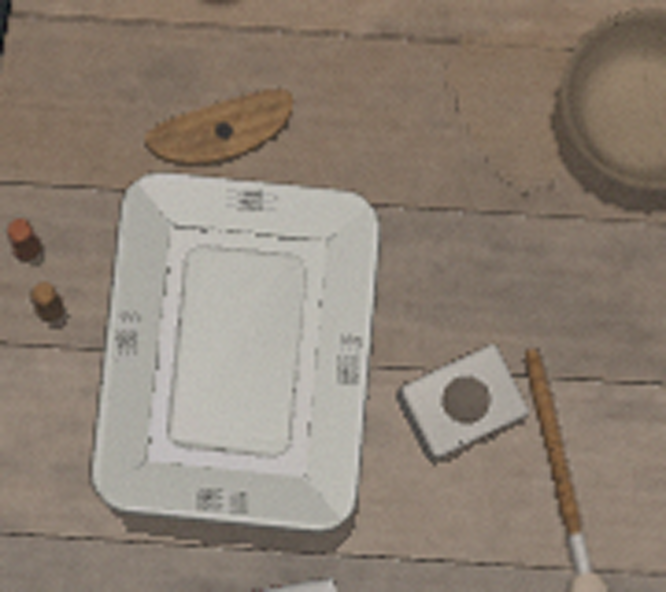

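```bash
cat > h.py <<'E'
import numpy as np,cv2
from plant import camera_params
def inv(n,pts,z):
    c=camera_params(n);K=c["camera_matrix"]
    p=cv2.undistortPoints(np.array(pts,float).reshape(-1,1,2),K,np.array([c["k1"],0,0,0,0.])).reshape(-1,2)
    d=np.c_[p,np.ones(len(p))]@c["orientation"].T
    z=np.broadcast_to(z,len(p))
    return c["eye"]+d*((z-c["eye"][2])/d[:,2])[:,None]
def proj(n,P):
    c=camera_params(n);R=c["orientation"].T
    return cv2.projectPoints(np.array(P,float),cv2.Rodrigues(R)[0],-R@c["eye"],c["camera_matrix"],np.array([c["k1"],0,0,0,0.]))[0].reshape(-1,2)
E
python3 - <<'E'
from h import *
f=lambda l:[(270+(x+.5)/3.7-.5,110+(y+.5)/3.7-.5) for x,y in l]
r=inv("top",f([(250,200),(127,334),(222,500),(349,361)]),.0918)
print("ribs t,l,b,r",r.round(4))
print(np.linalg.norm(r[0]-r[2]),np.linalg.norm(r[1]-r[3]),(r[0]+r[2])/2,(r[1]+r[3])/2)
a=r[0]-r[2];b=r[1]-r[3]
print(np.degrees(np.arctan2(a[1],a[0])),np.degrees(np.arctan2(b[1],b[0])))
h=inv("top",f([(170,226),(330,238),(312,473),(147,462)]),.084)
print("hinge corners",h.round(4),h.mean(0),[np.linalg.norm(h[i]-h[i-1]) for i in range(4)])
o=inv("top",f([(133,178),(378,203),(350,525),(95,500)]),.094);print(o.round(4),o.mean(0))
# model
c=(r.mean(0))[:2];t=np.arctan2(a[1],a[0])
for c in [h.mean(0)[:2]]:
  R=np.array([[np.cos(t),-np.sin(t)],[np.sin(t),np.cos(t)]])
  im=cv2.imread("pics/top0.png");S=6
  im=cv2.resize(im[140:265,285:385],None,fx=S,fy=S,interpolation=cv2.INTER_CUBIC)
  def dr(P,col):
    q=(proj("top",P)-[285,140]+.5)*S-.5
    cv2.polylines(im,[np.round(q).astype(int)],True,col,1)
  for hx,hy,z,col in((.073,.048,.084,(0,0,255)),(.105,.08,.094,(255,0,0))):
    P=np.array([(hx,hy),(hx,-hy),(-hx,-hy),(-hx,hy)])@R.T+c
    dr(np.c_[P,[z]*4],col)
  for x,y in((.093,0),(-.093,0),(0,.068),(0,-.068)):
    P=np.array([(x+.002,y+.002),(x-.002,y+.002),(x-.002,y-.002),(x+.002,y-.002)])@R.T+c
    print(((np.array([x,y])@R.T)+c).round(4)); dr(np.c_[P,[.0918]*4],(0,160,0))
  cv2.imwrite("pics/m0.png",im)
E
```

```text
ribs t,l,b,r [[ 0.6551 -0.0284  0.0918]
 [ 0.5736  0.0488  0.0918]
 [ 0.4719 -0.0058  0.0918]
 [ 0.5537 -0.085   0.0918]]
0.18462398509568265 0.1352626180782062 [ 0.56350273 -0.01709837  0.0918    ] [ 0.56363259 -0.01810544  0.0918    ]
-7.033486515988776 81.55109940251762
hinge corners [[ 0.6418  0.0211  0.084 ]
 [ 0.6318 -0.0774  0.084 ]
 [ 0.4872 -0.0608  0.084 ]
 [ 0.4963  0.0385  0.084 ]] [ 0.56428095 -0.0196354   0.084     ] [np.float64(0.14651947827025244), np.float64(0.09904686091631092), np.float64(0.14557718389454208), np.float64(0.09969985691802126)]
[[ 0.6702  0.0431  0.094 ]
 [ 0.6508 -0.1067  0.094 ]
 [ 0.455  -0.0813  0.094 ]
 [ 0.4736  0.0698  0.094 ]] [ 0.56241356 -0.01878461  0.094     ]
[ 0.6566 -0.031 ]
[ 0.472  -0.0082]
[0.5726 0.0479]
[ 0.556  -0.0871]
```

View pics/m0.png

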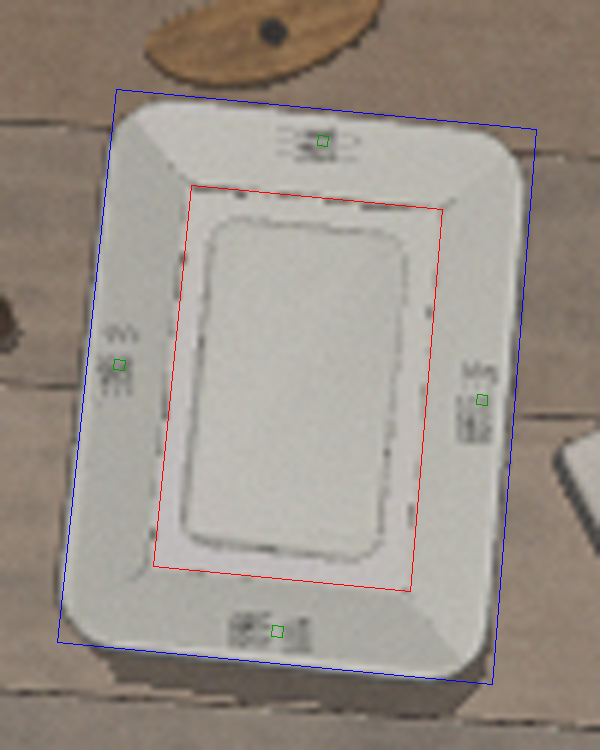

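{"method": "step_arm", "body": {"targets": [{"xyz": [0.7, -0.8, 0]}, {"xyz": [0.7, -0.8, 0]}, {"xyz": [0.7, -0.8, 0]}, {"xyz": [0.7, -0.8, 0]}, {"xyz": [0.7, -0.8, 0]}, {"xyz": [0.7, -0.8, 0]}, {"xyz": [0.7, -0.8, 0]}, {"xyz": [0.7, -0.8, 0]}], "fingers": 1, "grip_force": 30}}

```text
validation failed for argument at $.ta...
```

{"method": "step_arm", "body": {"targets": [{"xyz": [0.7, -0.8, 0.0], "twist": 0.0}, {"xyz": [0.7, -0.8, 0.0], "twist": 0.0}, {"xyz": [0.7, -0.8, 0.0], "twist": 0.0}, {"xyz": [0.7, -0.8, 0.0], "twist": 0.0}, {"xyz": [0.7, -0.8, 0.0], "twist": 0.0}, {"xyz": [0.7, -0.8, 0.0], "twist": 0.0}, {"xyz": [0.7, -0.8, 0.0], "twist": 0.0}, {"xyz": [0.7, -0.8, 0.0], "twist": 0.0}], "fingers": 1, "grip_force": 30}}

```text
time_s: 1.1
eef_pos: [0.5148, 0.1484, 0.4044]
orientation: [[-0.895, 0.446, -0.0], [0.446, 0.895, -0.0], [0.0, -0.0, -1.0]]
wrist_force: [0.8, -0.3, -0.3]
grip_width: 0.0001
```

{"method": "step_arm", "body": {"targets": [{"xyz": [0.4, -0.7, 0.0], "twist": 0.0}, {"xyz": [0.4, -0.7, -0.3], "twist": 0.0}, {"xyz": [0.37, -0.6, -0.7], "twist": 0.0}, {"xyz": [0.0, 0.0, -0.8], "twist": 0.0}, {"xyz": [0.0, 0.0, -0.4], "twist": 0.0}, {"xyz": [0.0, 0.0, 0.0], "twist": 0.0}]}}

```text
time_s: 1.85
eef_pos: [0.5718, 0.0498, 0.2929]
orientation: [[-0.895, 0.446, -0.004], [0.446, 0.895, -0.0], [0.003, -0.002, -1.0]]
wrist_force: [-0.2, 0.1, 0.9]
grip_width: 0.0002
```

```bash
python3 - <<'E'
from plant import *
import cv2
s=get_state();print(s["eef_pos"],s["wrist_force"])
a=camera("side")[150:260,250:400];b=camera("top")[130:270,270:400]
cv2.imwrite("pics/s1.png",cv2.resize(a,None,fx=5,fy=5,interpolation=2))
cv2.imwrite("pics/t1.png",cv2.resize(b,None,fx=4,fy=4,interpolation=2))
E
```

```text
[0.57176304 0.04976724 0.29289714] [-0.20271538  0.07762826  0.88248944]
```

View pics/s1.png

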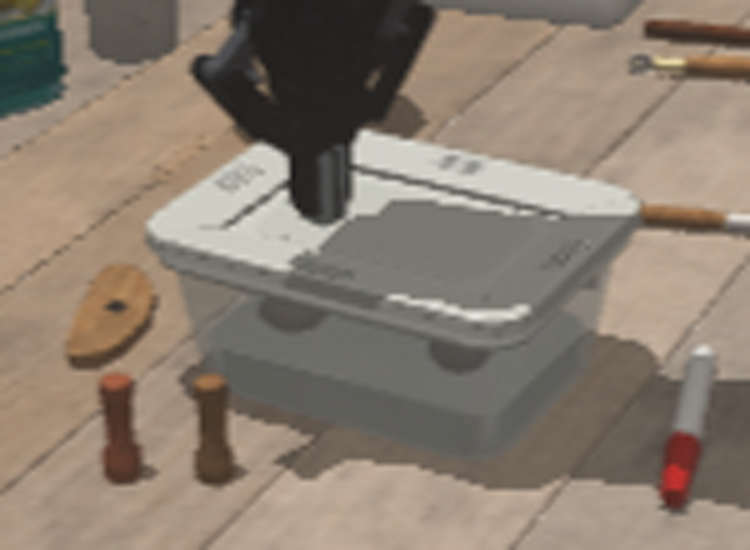

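View pics/t1.png

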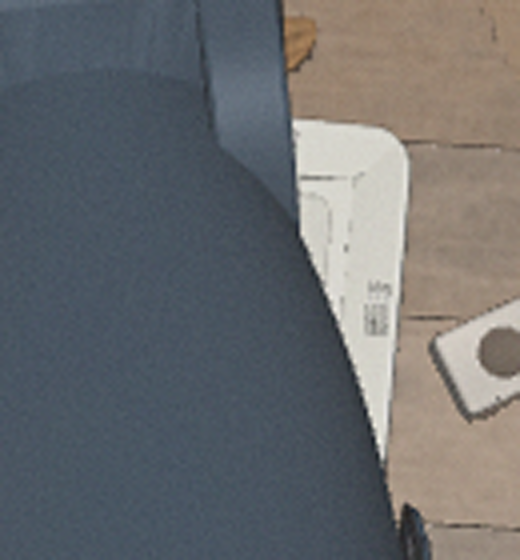

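{"method": "step_arm", "body": {"targets": [{"xyz": [0.0, 0.0, -0.25], "twist": 0.0}, {"xyz": [0.0, 0.0, -0.2], "twist": 0.0}, {"xyz": [0.0, 0.0, -0.06], "twist": 0.0}, {"xyz": [0.0, 0.0, 0.0], "twist": 0.0}]}}

```text
time_s: 2.45
eef_pos: [0.5723, 0.05, 0.269]
orientation: [[-0.895, 0.446, -0.001], [0.446, 0.895, -0.0], [0.0, -0.0, -1.0]]
wrist_force: [0.3, 0.3, 0.1]
grip_width: 0.0002
```

{"method": "step_arm", "body": {"targets": [{"xyz": [0.0, 0.0, -0.04], "twist": 0.0}, {"xyz": [0.0, 0.0, -0.04], "twist": 0.0}, {"xyz": [0.0, 0.0, 0.0], "twist": 0.0}]}}

```text
time_s: 2.82
eef_pos: [0.5726, 0.0501, 0.2654]
orientation: [[-0.895, 0.445, 0.001], [0.445, 0.895, 0.0], [-0.0, 0.001, -1.0]]
wrist_force: [-0.2, 0.7, 2.3]
grip_width: 0.0002
```

Contact beginning. Continue.

{"method": "step_arm", "body": {"targets": [{"xyz": [0.0, 0.0, -0.03], "twist": 0.0}, {"xyz": [0.0, 0.0, -0.03], "twist": 0.0}, {"xyz": [0.0, 0.0, 0.0], "twist": 0.0}]}}

```text
time_s: 3.2
eef_pos: [0.5722, 0.0499, 0.2618]
orientation: [[-0.895, 0.446, -0.001], [0.446, 0.895, -0.0], [0.001, -0.001, -1.0]]
wrist_force: [0.2, 0.1, 0.6]
grip_width: -0.0001
```

{"method": "step_arm", "body": {"targets": [{"xyz": [0.0, 0.0, -0.03], "twist": 0.0}, {"xyz": [0.0, 0.0, 0.0], "twist": 0.0}]}}

```text
time_s: 3.45
eef_pos: [0.5723, 0.0499, 0.2614]
orientation: [[-0.895, 0.446, 0.0], [0.446, 0.895, -0.0], [-0.0, -0.0, -1.0]]
wrist_force: [-2.7, -0.6, 7.8]
grip_width: -0.0
```

{"method": "step_arm", "body": {"targets": [{"xyz": [0.0, 0.0, -0.02], "twist": 0.0}, {"xyz": [0.0, 0.0, 0.0], "twist": 0.0}]}}

```text
time_s: 3.7
eef_pos: [0.5722, 0.0499, 0.2612]
orientation: [[-0.895, 0.446, 0.001], [0.446, 0.895, -0.0], [-0.001, 0.0, -1.0]]
wrist_force: [-5.3, -0.8, 16.9]
grip_width: -0.0001
```

{"method": "step_arm", "body": {"targets": [{"xyz": [0.0, 0.0, 0.6], "twist": 0.0}, {"xyz": [-0.1, -0.7, 0.1], "twist": 0.0}, {"xyz": [-0.1, -0.8, 0.0], "twist": 0.0}, {"xyz": [-0.1, -0.8, 0.0], "twist": 0.0}, {"xyz": [-0.05, -0.4, -0.1], "twist": 0.0}, {"xyz": [0.0, 0.0, -0.3], "twist": 0.0}, {"xyz": [0.0, 0.0, -0.14], "twist": 0.0}, {"xyz": [0.0, 0.0, 0.0], "twist": 0.0}]}}

```text
time_s: 4.7
eef_pos: [0.5549, -0.0841, 0.2669]
orientation: [[-0.896, 0.445, -0.001], [0.445, 0.896, 0.0], [0.001, -0.0, -1.0]]
wrist_force: [1.0, -0.3, -0.6]
grip_width: 0.0003
```

{"method": "step_arm", "body": {"targets": [{"xyz": [0.0, 0.0, -0.04], "twist": 0.0}, {"xyz": [0.0, 0.0, 0.0], "twist": 0.0}]}}

```text
time_s: 4.95
eef_pos: [0.555, -0.0844, 0.266]
orientation: [[-0.896, 0.445, 0.0], [0.445, 0.896, 0.0], [-0.0, 0.001, -1.0]]
wrist_force: [-1.4, 2.6, 4.6]
grip_width: -0.0002
```

{"method": "step_arm", "body": {"targets": [{"xyz": [0.0, 0.0, -0.03], "twist": 0.0}, {"xyz": [0.0, 0.0, -0.03], "twist": 0.0}, {"xyz": [0.0, 0.0, 0.0], "twist": 0.0}]}}

```text
time_s: 5.32
eef_pos: [0.5548, -0.0851, 0.2623]
orientation: [[-0.895, 0.446, -0.0], [0.446, 0.895, -0.0], [0.0, -0.001, -1.0]]
wrist_force: [0.1, 0.4, -0.0]
grip_width: -0.0001
```

{"method": "step_arm", "body": {"targets": [{"xyz": [0.0, 0.0, -0.03], "twist": 0.0}, {"xyz": [0.0, 0.0, 0.0], "twist": 0.0}]}}

```text
time_s: 5.58
eef_pos: [0.555, -0.0851, 0.2614]
orientation: [[-0.895, 0.446, 0.0], [0.446, 0.895, -0.0], [-0.0, -0.0, -1.0]]
wrist_force: [-1.3, 0.3, 4.8]
grip_width: 0.0003
```

{"method": "step_arm", "body": {"targets": [{"xyz": [0.0, 0.0, -0.03], "twist": 0.0}, {"xyz": [0.0, 0.0, 0.0], "twist": 0.0}]}}

```text
time_s: 5.82
eef_pos: [0.5548, -0.0851, 0.2612]
orientation: [[-0.895, 0.446, 0.001], [0.446, 0.895, -0.0], [-0.001, 0.0, -1.0]]
wrist_force: [-4.8, 0.1, 17.5]
grip_width: -0.0001
```

{"method": "step_arm", "body": {"targets": [{"xyz": [0.0, 0.0, 0.6], "twist": 0.0}, {"xyz": [-0.5, 0.5, 0.1], "twist": 0.0}, {"xyz": [-0.6, 0.6, 0.0], "twist": 0.0}, {"xyz": [-0.5, 0.4, 0.0], "twist": 0.0}, {"xyz": [-0.07, 0.08, -0.1], "twist": 0.0}, {"xyz": [0.0, 0.0, -0.3], "twist": 0.0}, {"xyz": [0.0, 0.0, -0.14], "twist": 0.0}, {"xyz": [0.0, 0.0, 0.0], "twist": 0.0}]}}

```text
time_s: 6.82
eef_pos: [0.4718, -0.0063, 0.2673]
orientation: [[-0.895, 0.446, -0.001], [0.446, 0.895, -0.0], [0.0, -0.0, -1.0]]
wrist_force: [-0.2, -0.1, -1.1]
grip_width: 0.0
```

{"method": "step_arm", "body": {"targets": [{"xyz": [0.0, 0.0, -0.04], "twist": 0.0}, {"xyz": [0.0, 0.0, 0.0], "twist": 0.0}]}}

```text
time_s: 7.08
eef_pos: [0.4717, -0.0062, 0.266]
orientation: [[-0.895, 0.446, 0.001], [0.446, 0.895, -0.0], [-0.001, -0.0, -1.0]]
wrist_force: [0.2, -0.0, 4.2]
grip_width: 0.0004
```

{"method": "step_arm", "body": {"targets": [{"xyz": [0.0, 0.0, -0.03], "twist": 0.0}, {"xyz": [0.0, 0.0, -0.03], "twist": 0.0}, {"xyz": [0.0, 0.0, 0.0], "twist": 0.0}]}}

```text
time_s: 7.45
eef_pos: [0.4713, -0.006, 0.2624]
orientation: [[-0.895, 0.446, -0.0], [0.446, 0.895, 0.0], [0.0, -0.0, -1.0]]
wrist_force: [0.2, 0.4, 0.5]
grip_width: -0.0001
```

{"method": "step_arm", "body": {"targets": [{"xyz": [0.0, 0.0, -0.03], "twist": 0.0}, {"xyz": [0.0, 0.0, 0.0], "twist": 0.0}]}}

```text
time_s: 7.7
eef_pos: [0.4714, -0.0059, 0.2614]
orientation: [[-0.895, 0.445, 0.0], [0.445, 0.895, -0.0], [-0.0, 0.0, -1.0]]
wrist_force: [-1.6, 0.1, 3.7]
grip_width: 0.0001
```

{"method": "step_arm", "body": {"targets": [{"xyz": [0.0, 0.0, -0.03], "twist": 0.0}, {"xyz": [0.0, 0.0, 0.0], "twist": 0.0}]}}

```text
time_s: 7.95
eef_pos: [0.4713, -0.006, 0.2611]
orientation: [[-0.895, 0.445, 0.001], [0.445, 0.895, 0.0], [-0.001, 0.001, -1.0]]
wrist_force: [-6.6, -0.6, 21.7]
grip_width: -0.0002
```

{"method": "step_arm", "body": {"targets": [{"xyz": [0.0, 0.0, 0.6], "twist": 0.0}, {"xyz": [0.8, -0.1, 0.1], "twist": 0.0}, {"xyz": [1.0, -0.1, 0.0], "twist": 0.0}, {"xyz": [1.0, -0.1, 0.0], "twist": 0.0}, {"xyz": [0.87, -0.18, 0.0], "twist": 0.0}, {"xyz": [0.0, 0.0, -0.3], "twist": 0.0}, {"xyz": [0.0, 0.0, -0.24], "twist": 0.0}, {"xyz": [0.0, 0.0, 0.0], "twist": 0.0}]}}

```text
time_s: 8.95
eef_pos: [0.6536, -0.0298, 0.2666]
orientation: [[-0.895, 0.445, -0.003], [0.445, 0.895, 0.0], [0.002, -0.001, -1.0]]
wrist_force: [-0.8, 0.5, 0.7]
grip_width: 0.0003
```

{"method": "step_arm", "body": {"targets": [{"xyz": [0.0, 0.0, -0.04], "twist": 0.0}, {"xyz": [0.0, 0.0, 0.0], "twist": 0.0}]}}

```text
time_s: 9.2
eef_pos: [0.6543, -0.0299, 0.2664]
orientation: [[-0.895, 0.445, -0.0], [0.445, 0.895, 0.0], [0.0, -0.0, -1.0]]
wrist_force: [-2.6, 0.7, 3.3]
grip_width: 0.0003
```

{"method": "step_arm", "body": {"targets": [{"xyz": [0.0, 0.0, -0.03], "twist": 0.0}, {"xyz": [0.0, 0.0, -0.03], "twist": 0.0}, {"xyz": [0.0, 0.0, 0.0], "twist": 0.0}]}}

```text
time_s: 9.57
eef_pos: [0.6551, -0.03, 0.2624]
orientation: [[-0.895, 0.446, 0.0], [0.446, 0.895, -0.0], [-0.0, -0.0, -1.0]]
wrist_force: [-0.2, -0.2, 0.4]
grip_width: 0.0003
```

{"method": "step_arm", "body": {"targets": [{"xyz": [0.0, 0.0, -0.03], "twist": 0.0}, {"xyz": [0.0, 0.0, 0.0], "twist": 0.0}]}}

```text
time_s: 9.82
eef_pos: [0.6551, -0.03, 0.2614]
orientation: [[-0.895, 0.446, 0.001], [0.446, 0.895, -0.0], [-0.001, 0.0, -1.0]]
wrist_force: [-0.3, -0.2, 3.4]
grip_width: -0.0005
```

{"method": "step_arm", "body": {"targets": [{"xyz": [0.0, 0.0, -0.03], "twist": 0.0}, {"xyz": [0.0, 0.0, 0.0], "twist": 0.0}]}}

```text
time_s: 10.07
eef_pos: [0.6549, -0.03, 0.2613]
orientation: [[-0.895, 0.446, 0.002], [0.446, 0.895, -0.0], [-0.002, 0.001, -1.0]]
wrist_force: [-3.7, 0.0, 13.8]
grip_width: -0.0001
```

{"method": "step_arm", "body": {"targets": [{"xyz": [0.0, 0.0, 0.8], "twist": 0.0}, {"xyz": [0.0, 0.0, 0.8], "twist": 0.0}, {"xyz": [-0.4, 0.7, 0.6], "twist": 0.0}, {"xyz": [-0.5, 0.8, 0.2], "twist": 0.0}, {"xyz": [-0.6, 0.8, 0.0], "twist": 0.0}, {"xyz": [-0.7, 0.8, 0.0], "twist": 0.0}, {"xyz": [-0.7, 0.8, 0.0], "twist": 0.0}, {"xyz": [-0.7, 0.8, 0.0], "twist": 0.0}]}}

```text
time_s: 11.08
eef_pos: [0.4737, 0.2061, 0.3796]
orientation: [[-0.895, 0.446, 0.0], [0.446, 0.895, 0.0], [-0.0, 0.0, -1.0]]
wrist_force: [0.9, 0.6, 0.4]
grip_width: -0.0003
```

{"method": "step_arm", "body": {"targets": [{"xyz": [-0.7, 0.8, 0.0], "twist": 0.0}, {"xyz": [-0.7, 0.8, 0.0], "twist": 0.0}, {"xyz": [-0.7, 0.8, 0.0], "twist": 0.0}, {"xyz": [-0.7, 0.8, 0.0], "twist": 0.0}, {"xyz": [-0.7, 0.8, 0.0], "twist": 0.0}, {"xyz": [0.0, 0.0, 0.0], "twist": 0.0}]}}

```text
time_s: 11.82
eef_pos: [0.2978, 0.4072, 0.3795]
orientation: [[-0.897, 0.441, -0.0], [0.441, 0.897, 0.0], [0.0, 0.0, -1.0]]
wrist_force: [0.5, -0.5, 0.8]
grip_width: 0.0002
```

```bash
python3 - <<'E'
from plant import *
import cv2
s=get_state();print(s["eef_pos"],s["wrist_force"])
a=camera("side")[150:260,250:400];b=camera("top")[130:280,260:420]
cv2.imwrite("pics/s2.png",cv2.resize(a,None,fx=5,fy=5,interpolation=2))
cv2.imwrite("pics/t2.png",cv2.resize(b,None,fx=4,fy=4,interpolation=2))
E
```

```text
[0.29778708 0.40716563 0.3794766 ] [ 0.5247013  -0.47873457  0.76864016]
```

View pics/s2.png

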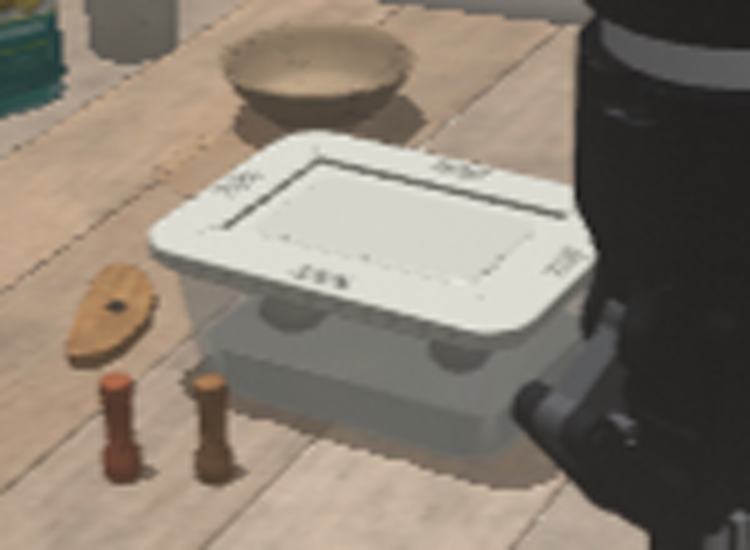

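View pics/t2.png

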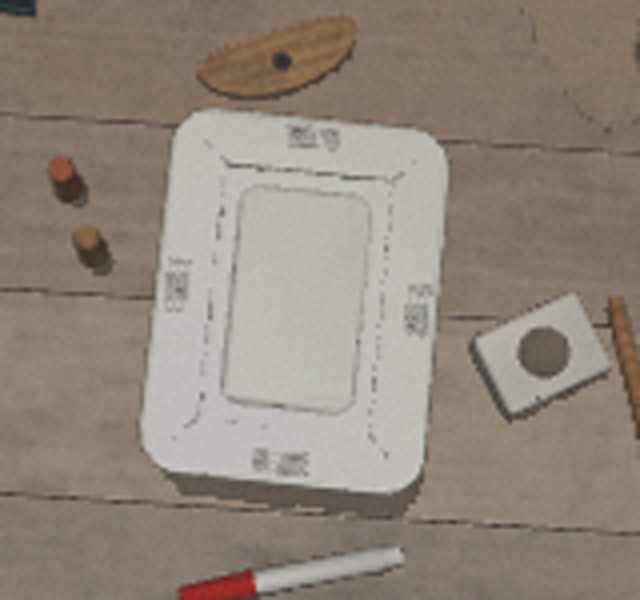

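All four sections are now the same shade and level, with no mitre shading left. In the top crop the ribs sit at about (313,137), (176,285), (280,461) and (418,312). The box and the bystanders look unmoved.

```bash
python3 -c "
from plant import *
print(hand_in())"
```

```text
the job is handed in; nothing more can be done
None
```

I pressed all four rim sections down at their ribs with the closed fingertips, in the order left, right, front, back, and handed the job in at about 12 s of the 45 s allowed.

- **Presses:** On each side the force rose as the section began to move and fell to nearly zero past the dead point. It then met a hard stop with the TCP at z ≈ 0.261 m, which puts the fingertips at the 88 mm shut level. Final forces at the stop were 14–22 N vertical.
- **Last check:** With the arm withdrawn, the top and side pictures show all four rims level. The box looks flat and in place, and the stamps, mould, kidney rib and marker look unmoved. The wrist force was about zero.
- **Not measured:** I judged the shut rims and unmoved objects from these contacts and pictures, without measuring joint angles or distances. I did not check the brush separately after the presses. No check failed or disagreed.

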